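Empty the cap tray and hold the waste counter's reset

ROBOT

A 6-joint arm with a two-finger parallel gripper is mounted at the origin on the work surface. World frame = base frame: x ahead of the robot, y to its left, z up, the work surface at z = 0. Lengths are in m, angles in rad, forces in N, time in s.
With the tool pointing down it reaches from about 0.35 to 0.85 m from the base axis. Payload 8.1 kg.
Tool frame: the origin (TCP) lies on the mounting face of the last link; the fingertips stand 186 mm ahead of it and the grasp point (between the pads) lies 167 mm ahead of it (robot.finger_overhang is the distance from the TCP to the fingertips, in m); z points along the fingers, y is the line along which they close (so a half turn about z gives the same grasp; the last joint's range is limited). The gripper opens to 93 mm and grips with 3 to 60 N. Pads are 15 mm wide; open, the fingers measure 128 mm over their backs; the gripper's body (75 mm by 188 mm) begins 65 mm behind the grasp point.
Start: joints at [-1.198, 0.13, 1.488, -0, 1.523, -0.085], TCP at [0.265, -0.538, 0.405] pointing down, gripper open.
Joint ranges: [-2.96, 2.96], [-0.89, 2.26], [0.02, 2.5], [-1.34, 4.48], [0, 2.73], [-2.66, 2.66]. Speed limits (rad/s): [2.39, 2.39, 2.79, 3.14, 3.14, 3.14].

INTERFACE

Orientations are given as a rotation vector (axis times angle).
In Python, from plant import readout, read_camera, get_calibration, job, robot gives the robot as it stands.
- The arm moves only by the shell command python3 -m handwheel 'ROWS' [FORCE]. ROWS is JSON, a list of rows, each a list of 5 numbers: the shift along the world's x, y, z in cm, then the turn about the world's z in rad, then the closure, from 0 (fully open) to 1 (shut). In form: [[tx, ty, tz, spin, gripper], ...]. A call has 1 to 10 rows; each row shifts and turns the commanded pose from where the row before left it; what a row does not reach is not made up. A row lasts 1/8 s, in which the tool goes at most 62.5 mm and 10.7 degrees, less where a joint would pass 70% of its speed; a pose out of reach is approached as far as the arm can. A call is refused whole if a number of a shift passes 6.25 or a number of a turn 0.188, either way. A call with a gripper value outside its range is refused whole. The fingers move at their own pace and stop on an object; FORCE is the grip in N (left out, the last holds). Time passes only in rows, so rows that do not move let the fingers close. It gives the time, the measured TCP pose, the force, the opening and the grip force at its end, in the units of the state.
- readout.read_state(): the state, without advancing time (a new reading comes with each control period).
- read_camera(name): name is "scene" or "top" or "wrist"; returns the picture (384x512x3 uint8, red, green, blue); there is no depth.
- get_calibration(name): a dict with "fovy" (degrees; the focal length in pixels is half the picture's height over the tangent of half this angle, whatever the lens; pixels are square), "cx", "cy" (the principal point, pixels), "pose" (4x4, takes a point from camera to world coordinates). Camera axes: x right, y down, z forward; pixel columns grow to the right and rows downward; lengths in m; the calibration is good to about 2 mm. A picture is of the moment at which its call begins: read the wrist's pose just before it. get_calibration takes no time and is no camera call; for the wrist camera it gives the pose at the moment of the call.
- job.close_job(): hands the job in; it is judged then, once.
The state is a dict: "t": time; "q": joint angles; "dq": joint speeds; "joint_torque": joint torques, N m; "tool_pos": TCP position; "orientation": TCP orientation; "force": force on the tool from outside, world axes, zero at the start; "wrist_torque": the same for the moment, N m; "opening": finger opening in m; "gripper_force": force on a finger pad.
Only numpy, scipy, OpenCV 4.12 (cv2) and the standard library are available. Lean on these libraries where they do the work, as an engineer would, in place of code of your own. Each camera call takes 0.05 s, during which the arm holds its last target. There are 200 camera calls.

TASK

Without touching the used red tube caps, tip the hinged white tray by its bar so that all four caps slide into the yellow waste bin, then lower the tray back down level. Then take the stylus out of its holder by its handle, reach its tip through the round port in the counter module with the red ring, and press the recessed red button fully down, finishing while the gripper still holds the stylus and keeps the button held down. Leave the blue-ringed module's button unpressed and the other things on the bench where they are.

Things in the scene. Friction and masses are not known exactly. Their poses are not given: they have to be found in the camera images.
- tray_stand: grey metal stand fixed to the bench, 110 x 130 mm foot, that carries the hinged tray. Origin: centre of its underside, under the middle of the tray floor. +x points from the tray's bar towards the waste bin (the pouring direction), y along the hinge, z up.
- tray (a joint): tilt of the hinged white tray (about 220 g), rad: 0 = level, on its stop; 1.1 = fully tipped. Lifting the bar tips it about its horizontal hinge along the stand's y, at x 55 mm, z 100 mm in the stand's frame, right at the open pouring edge over the bin. Light hinge: it falls back level if let go. The caps slide from about 0.45 to 0.65 rad. Floor 110 x 110 mm, walls 34 mm high.
- tray_bar (a point): middle of the dark round bar by which the tray is lifted: 12 mm thick, 80 mm free between its side arms, parallel to the hinge, 112 mm over the bench when level, 160 mm before the hinge axis and 12 mm above it; 44 mm free between it and the tray's end wall. It can turn between the fingers. The frame is the tray's (x to the hinge, y along the bar).
- tray_edge (a point): middle of the tray's open pouring edge, on the floor's top face, above the hinge axis by 4 mm.
- waste_bin: yellow open bin fixed to the bench, 160 (x) x 170 (y) x 85 mm, walls 5 mm, with a clear guard to 135 mm on its far (+x) side; it stands under the pouring edge. Origin: centre of its underside; x as for the stand.
- cap0: used red tube cap, cylinder 20 mm across, 18 mm high, 12 g, standing loose on the tray floor (contaminated: not to be touched by the robot). Origin: centre of its underside, z its axis.
- cap1: used red tube cap, cylinder 20 mm across, 18 mm high, 12 g, standing loose on the tray floor (contaminated: not to be touched by the robot). Origin: centre of its underside, z its axis.
- cap2: used red tube cap, cylinder 20 mm across, 18 mm high, 12 g, standing loose on the tray floor (contaminated: not to be touched by the robot). Origin: centre of its underside, z its axis.
- cap3: used red tube cap, cylinder 20 mm across, 18 mm high, 12 g, standing loose on the tray floor (contaminated: not to be touched by the robot). Origin: centre of its underside, z its axis.
- holder: grey block fixed to the bench, 50 x 50 x 80 mm, with an upright hole (11 mm wide, 75 mm deep) in its top in which the stylus stands. Origin: centre of its underside.
- stylus: loose stylus, 144 mm long, about 50 g, standing upright in the holder, tip down: steel shaft 8 mm across and 70 mm long, blue collar 28 mm across from 70 to 76 mm that rests on the holder's top, round white handle 18 mm across from 76 to 136 mm, blue knob 21 mm across to 144 mm. Origin: the tip; z along the stylus towards the handle.
- stylus_tip (a point): tip of the stylus's shaft (the same point as the stylus's origin).
- stylus_grip (a point): point on the stylus's axis in its handle, 108 mm from the tip: where to grip it.
- waste_module: white counter module with the RED ring, fixed to the bench, 110 (x) x 100 (y) x 90 mm, a black display strip 20 mm high along its far (+x) top edge. Origin: centre of its underside. It has a round port in the middle of its top and a red button inside.
- reset_port (a point): centre of the red-ringed round port, 18 mm wide, in the waste module's top face (90 mm over the bench); the lid is 12 mm thick and the button's top lies 30 mm straight below this point.
- reset (a joint): travel of the red recessed push button, in m, straight down: 0 = up, 0.006 = fully down. Spring: 1.5 N to start, 5 N fully down; springs back if let go.
- sample_module: like the waste module but with a BLUE ring and a blue button; the two may stand in either place. Origin: centre of its underside.
- erase (a joint): travel of the blue button in the sample module (same measures): leave it up.
- reagent: bystander: yellow reagent bottle, 56 mm across, 130 mm high. Origin: centre of its underside.
- amber_jar: bystander: amber jar, 60 mm across, 80 mm high. Origin: centre of its underside.
- foil_pot: bystander: white sample pot with lid, 86 mm across, 31 mm high. Origin: centre of its underside.
- dish: bystander: clear dish with a black lid, 72 mm across, 18 mm high. Origin: centre of its underside.
- timer: bystander: grey lab timer, 70 x 70 x 20 mm. Origin: centre of its underside.
- beaker: bystander: clear plastic beaker, 64 mm across, 85 mm high. Origin: centre of its underside.
Mind the look-alikes: they are no part of the job. What is shaped like the waste_module but orange is not meant.

How it is judged:
By the outcome, as a careful person would: the job done as asked, in the order asked, and still so for the second after the job is handed in, while the arm keeps its last pose, push and grip.
It also fails if it takes over 51 s, if anything falls off the work surface, if the arm or the gripper's body presses on something with over 40 N, if the wrist force passes 120 N, or if a joint passes its speed limit or range.

## Working session

There is one attempt and no reset: what is moved stays moved. The work goes in short steps, Python scripts to look and compute and a shell command to move; the robot and the scene stay as the last step left them, time stands still between calls to the robot, and variables do not carry over. Pictures are saved under pics/ and viewed, at most 10 in all, crops included, and the job is handed in when it is done.

```bash
ls; mkdir -p pics
python3 - <<'E'
from plant import readout, read_camera, get_calibration, job, robot
import cv2
for n in ("scene","top"):
    cv2.imwrite(f"pics/{n}0.png",cv2.resize(read_camera(n)[:,:,::-1],(800,600),interpolation=cv2.INTER_CUBIC))
    c=get_calibration(n);print(n,c)
print(readout.read_state())
E
```

```text
pics
scene {'fovy': 56.31220054843969, 'cx': 252.74275423344284, 'cy': 188.37878920107525, 'pose': array([[-0.39321183,  0.50879966, -0.76583769,  1.33483486],
       [ 0.91921904,  0.23612318, -0.31509079,  0.35516973],
       [ 0.02051395, -0.82787001, -0.56054476,  0.70234692],
       [ 0.        ,  0.        ,  0.        ,  1.        ]])}
top {'fovy': 45.64642985969019, 'cx': 254.41412332571903, 'cy': 189.61451727147465, 'pose': array([[ 0.01721165, -0.9870508 ,  0.15948193,  0.26579853],
       [-0.99982184, -0.01575449,  0.01039678,  0.01215254],
       [-0.0077496 , -0.15963246, -0.9871461 ,  1.72946884],
       [ 0.        ,  0.        ,  0.        ,  1.        ]])}
{'t': 0.1, 'q': array([-1.19839612e+00,  1.31090233e-01,  1.48914162e+00,  2.71945239e-05,
        1.52298562e+00, -8.54201945e-02]), 'dq': array([ 1.06212035e-03, -1.10380298e-03, -2.03354018e-03, -2.71569120e-05,
        1.76620039e-04, -1.83039940e-03]), 'joint_torque': array([ 7.76232991e-04, -5.61342144e+01, -4.93095446e+01,  7.69858458e-02,
        2.90828833e-02, -6.55654091e-07]), 'tool_pos': array([ 0.26513928, -0.53802227,  0.40380514]), 'orientation': array([-3.05807241e+00, -7.12510725e-01,  3.22574349e-04]), 'force': array([-0.0646569 , -0.51119291, -0.7115975 ]), 'wrist_torque': array([ 0.01253408,  0.0167522 , -0.04251451]), 'gripper_force': 0.0, 'opening': 0.09309560449878386}
```

View pics/scene0.png

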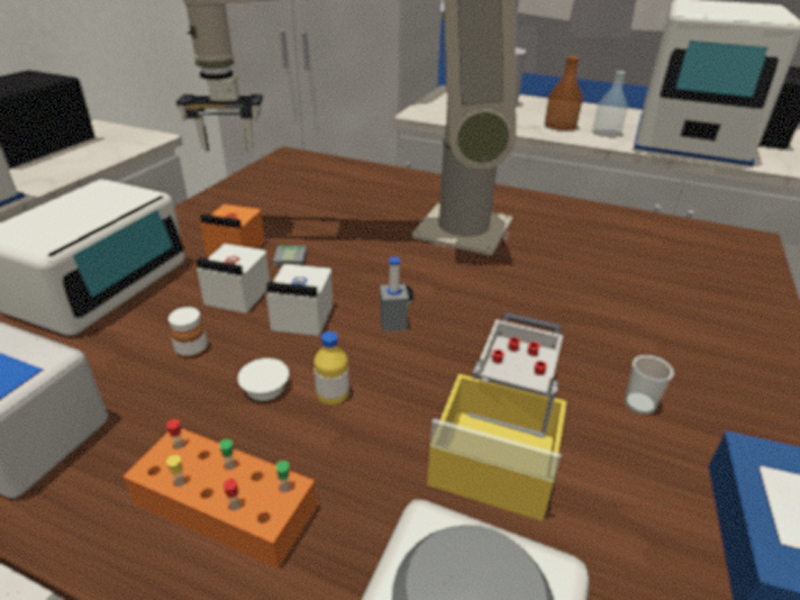

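View pics/top0.png

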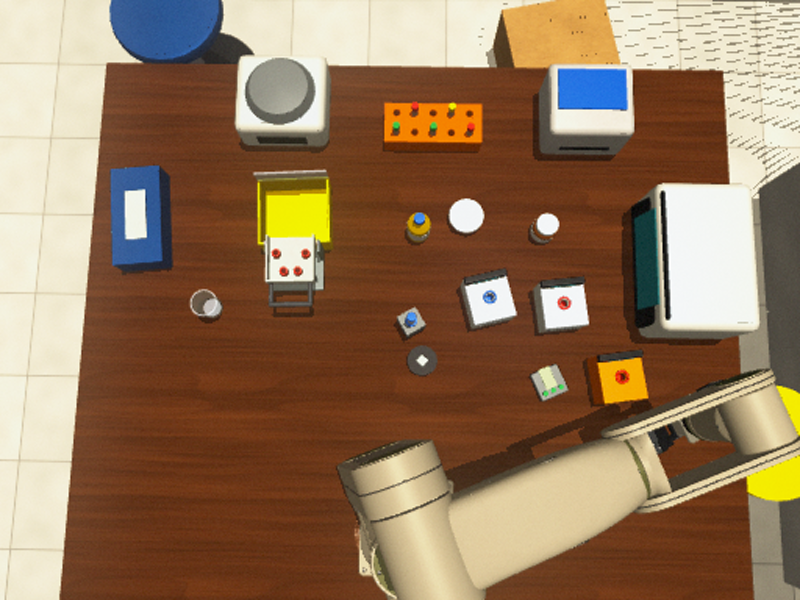

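The scene view shows the tray at (520,355), the stylus in its holder at (395,290) and three modules. In the top view (800x600), candidates for the target are the white module with a red ring at (563,303), the white one with a blue ring at (489,297), and an orange one at (621,377). The white red-ringed module fits the description. The tray bar is at about (291,303) and the holder at (411,320). I'll confirm with one enlarged crop.

Run:
```python
from plant import read_camera
import cv2, numpy as np
im=read_camera("top")[:,:,::-1]; cv2.imwrite("pics/top_raw.png",im)
s=read_camera("scene")[:,:,::-1]; cv2.imwrite("pics/scene_raw.png",s)
a=cv2.resize(im[105:205,155:225],None,fx=6,fy=6,interpolation=cv2.INTER_CUBIC)  # 420x600
b=cv2.resize(im[170:230,250:345],None,fx=4,fy=4,interpolation=cv2.INTER_CUBIC) # 380x240
c=cv2.resize(im[190:250,340:435],None,fx=4,fy=4,interpolation=cv2.INTER_CUBIC)
d=cv2.resize(im[170:230,335:430],None,fx=4,fy=4,interpolation=cv2.INTER_CUBIC)
m=np.zeros((600,800,3),np.uint8); m[:,:420]=a; m[:240,420:]=b; m[240:480,420:]=d
cv2.imwrite("pics/crop1.png",m)
```

```text
(no output)
```

View pics/crop1.png

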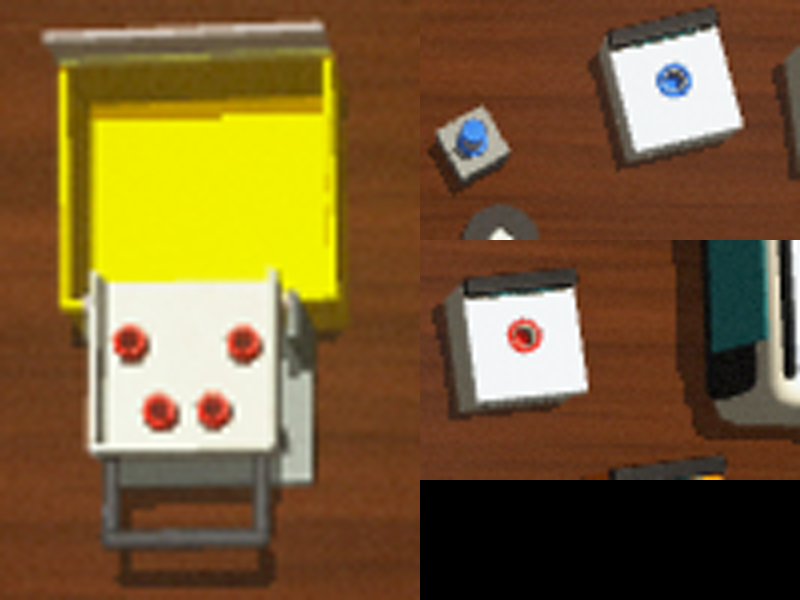

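The crop confirms it: the white module with the red ring (lower right, ring at (525,336)) is the target, and the blue-ringed one at (675,80) must stay untouched. The bar runs (105,540)–(270,537) in the crop, and the caps are at (130,343), (243,343), (160,411) and (213,411). Next I locate everything.

```bash
cat > h.py <<'E'
import numpy as np
from plant import readout, read_camera, get_calibration
from scipy.spatial.transform import Rotation as R
def ray(n,u,v,z,c=None):
    c=c or get_calibration(n); f=192/np.tan(np.radians(c["fovy"]/2)); T=c["pose"]
    d=T[:3,:3]@[(u-c["cx"])/f,(v-c["cy"])/f,1]; o=T[:3,3]
    return o+d*(z-o[2])/d[2]
def proj(n,p,c=None):
    c=c or get_calibration(n); f=192/np.tan(np.radians(c["fovy"]/2)); T=c["pose"]
    q=T[:3,:3].T@(np.array(p)-T[:3,3]); return f*q[0]/q[2]+c["cx"],f*q[1]/q[2]+c["cy"]
def yaxis():
    y=R.from_rotvec(readout.read_state()["orientation"]).as_matrix()[:,1]; return np.arctan2(y[1],y[0])
E
python3 - <<'E'
from h import *
np.set_printoptions(precision=4,suppress=True)
A=lambda x,y,z:ray("top",155+x/6,105+y/6,z)
a,b=A(105,540,.112),A(270,537,.112);print("bar",(a+b)/2,np.linalg.norm(a-b),np.degrees(np.arctan2(*(b-a)[[1,0]])))
print("edge",A(100,282,.104),A(272,280,.104))
for x,y in((130,343),(243,343),(160,411),(213,411)):print("cap",A(x,y,.122))
B=lambda x,y,z,y0=0:ray("top",250+(x-420)/4,170+y/4,z)
print("knob",B(473,130,.152),"holder",B(473,144,.08))
D=lambda x,y,z:ray("top",335+(x-420)/4,170+(y-240)/4,z)
print("port",D(525,336,.09), "mod corners",D(467,295,.09),D(575,286,.09),D(587,390,.09),D(476,402,.09))
print("yaw closing",np.degrees(yaxis()))
E
```

```text
bar [0.5045 0.2735 0.112 ] 0.09879060083268436 -88.02799373111621
edge [0.6631 0.3348 0.104 ] [0.666  0.2297 0.104 ]
cap [0.6214 0.3114 0.122 ]
cap [0.6224 0.2434 0.122 ]
cap [0.58   0.2915 0.122 ]
cap [0.5805 0.2598 0.122 ]
knob [ 0.4756 -0.0028  0.152 ] holder [ 0.4724 -0.0037  0.08  ]
port [ 0.5207 -0.3584  0.09  ] mod corners [ 0.5577 -0.3065  0.09  ] [ 0.5676 -0.4048  0.09  ] [ 0.4723 -0.4133  0.09  ] [ 0.4598 -0.3131  0.09  ]
yaw closing -63.77151379560538
```

```bash
python3 -m handwheel '[[1.7,5.7,0,0.082,0.3],[1.7,5.8,0,0.082,0.61],[1.7,5.8,0,0.082,0.61],[1.7,5.8,0,0.082,0.61],[1.7,5.8,0,0.082,0.61],[1.7,5.8,0,0.082,0.61],[1.7,5.8,0,0.082,0.61]]'; python3 -m handwheel '[[1.7,5.8,0,0.082,0.61],[1.7,5.8,0,0.082,0.61],[1.7,5.8,0,0.082,0.61],[1.7,5.8,0,0.082,0.61],[1.7,5.8,0,0.082,0.61],[1.7,5.8,0,0.082,0.61],[1.7,5.8,0,0.082,0.61],[0,0,0,0,0.61]]'
python3 - <<'E'
from h import *
import cv2
print(np.degrees(yaxis()),readout.read_state()["tool_pos"])
c=get_calibration("wrist");im=read_camera("wrist")[:,:,::-1].copy();print(c)
cv2.imwrite("pics/w1.png",im)
for p in [(.5045,.2735,.112)]:print(proj("wrist",p,c))
cv2.imwrite("pics/w1v.png",cv2.resize(im,(800,600)))
E
```

```text
t: 1.08
tool_pos: [0.3842, -0.1314, 0.4049]
orientation: [2.73, 1.553, 0.001]
force: [0.5, -0.2, 0.2]
opening: 0.0366
gripper_force: 0.0
t: 2.08
tool_pos: [0.5031, 0.2762, 0.4029]
orientation: [-2.175, -2.264, 0.003]
force: [-1.2, -0.6, -0.3]
opening: 0.0364
gripper_force: 0.0
2.303915205484556 [0.50312438 0.27624046 0.40293679]
{'fovy': 65.96219400848658, 'cx': 258.83699825370354, 'cy': 184.3785604670057, 'pose': array([[ 0.99922615,  0.03855356,  0.00779233,  0.50041558],
       [ 0.03927173, -0.96682343, -0.25240878,  0.34473269],
       [-0.00219745,  0.25251947, -0.96758932,  0.38331283],
       [ 0.        ,  0.        ,  0.        ,  1.        ]])}
(np.float64(260.8198036768416), np.float64(184.92185428185726))
```

View pics/w1v.png

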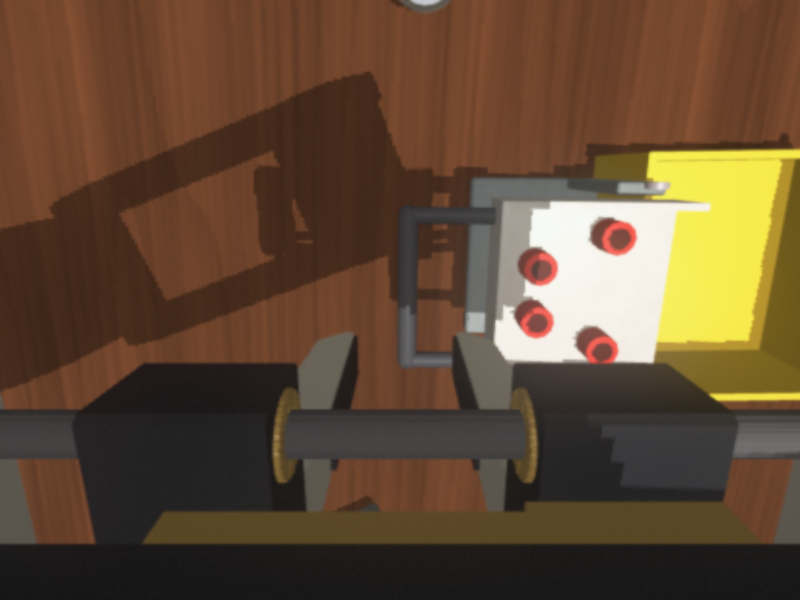

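The wrist view shows the bar upright at column 407 (rows 208–365). It matches my projection within 1.5 px and is parallel to the pads, so I go down and grip it.

```bash
python3 -m handwheel '[[0.15,-0.2,-4,0,0.61],[0,0,-4,0,0.61],[0,0,-3.2,0,0.61],[0,0,0,0,0.61],[0,0,0,0,1],[0,0,0,0,1],[0,0,0,0,1],[0,0,0,0,1]]' 12
python3 - <<'E'
from h import *
print(readout.read_state()["tool_pos"],readout.read_state()["gripper_force"])
th0=np.arctan2(12,160);r=np.hypot(160,12)
p=np.array([0,.112])
for t in (0,.1,.2,.3,.4,.5,.55,.6,.65):
    print(t,"dx %.2f dz %.2f cm"%((160-r*np.cos(t+th0))/10,(r*np.sin(t+th0)-12)/10))
E
```

```text
t: 3.12
tool_pos: [0.5043, 0.271, 0.2944]
orientation: [-2.181, -2.26, 0.001]
force: [-8.9, -1.8, 9.0]
opening: 0.0114
gripper_force: 12.0
[0.50431933 0.27099651 0.29435768] 11.999497264623642
0 dx 0.00 dz 0.00 cm
0.1 dx 0.20 dz 1.59 cm
0.2 dx 0.56 dz 3.15 cm
0.3 dx 1.07 dz 4.67 cm
0.4 dx 1.73 dz 6.14 cm
0.5 dx 2.53 dz 7.52 cm
0.55 dx 2.99 dz 8.19 cm
0.6 dx 3.47 dz 8.82 cm
0.65 dx 3.99 dz 9.44 cm
```

```bash
python3 -m handwheel '[[0,0,0,0,0.65],[0,0,0,0,0.65]]'; python3 -m handwheel '[[0,0,-0.6,0,0.65],[0,0,0,0,0.65]]';  python3 -m handwheel '[[0,0,0,0,1],[0,0,0,0,1],[0,0,0,0,1],[0,0,0,0,1]]' 10
python3 - <<'E'
from h import *
import cv2
im=read_camera("scene")[:,:,::-1]
cv2.imwrite("pics/s2.png",cv2.resize(im[190:330,260:447],None,fx=4.2,fy=4.2,interpolation=cv2.INTER_CUBIC))
E
```

```text
t: 3.38
tool_pos: [0.5049, 0.2709, 0.2933]
orientation: [2.182, 2.26, 0.002]
force: [0.1, -0.5, 0.1]
opening: 0.0269
gripper_force: 0.0
t: 3.62
tool_pos: [0.5044, 0.2706, 0.2858]
orientation: [-2.182, -2.26, 0.002]
force: [0.5, 0.3, -0.5]
opening: 0.0321
gripper_force: 0.0
t: 4.12
tool_pos: [0.5043, 0.2708, 0.2867]
orientation: [-2.182, -2.26, 0.002]
force: [-5.0, -0.2, 3.3]
opening: 0.0121
gripper_force: 10.0
```

View pics/s2.png

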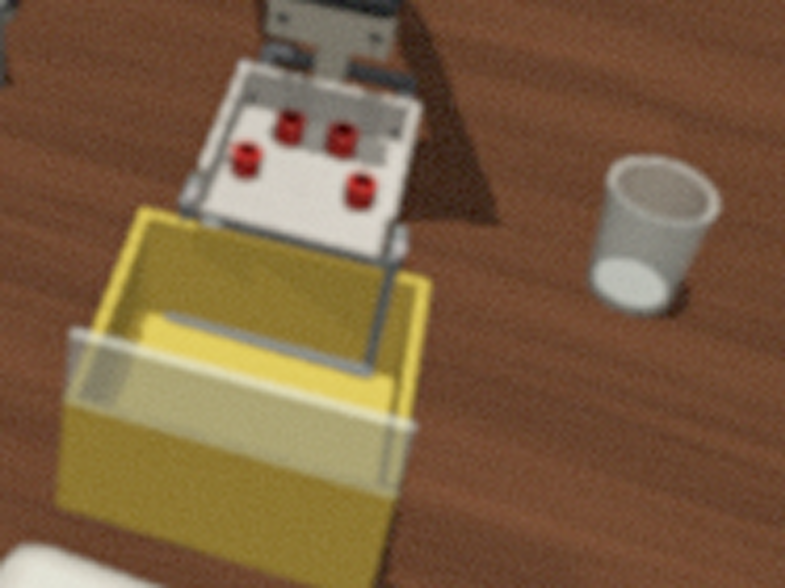

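The bar is now gripped on its full diameter: opening reads 12.1 mm. All four caps stand on the tray. I lift along the arc to about 0.5 rad.

```bash
python3 -m handwheel '[[0.2,0,1.59,0,1],[0.36,0.01,1.56,0,1],[0.51,0.02,1.52,0,1],[0.66,0.03,1.47,0,1],[0.8,0.03,1.38,0,1],[0,0,0,0,1],[0,0,0,0,1],[0,0,0,0,1]]'
python3 - <<'E'
from h import *
import cv2
im=read_camera("scene")[:,:,::-1]
cv2.imwrite("pics/s3.png",cv2.resize(im[170:330,260:447],None,fx=3.5,fy=3.5,interpolation=cv2.INTER_CUBIC))
E
```

```text
t: 5.18
tool_pos: [0.5292, 0.2717, 0.3636]
orientation: [-2.181, -2.259, 0.003]
force: [-12.5, -1.7, 6.5]
opening: 0.0118
gripper_force: 10.0
```

View pics/s3.png

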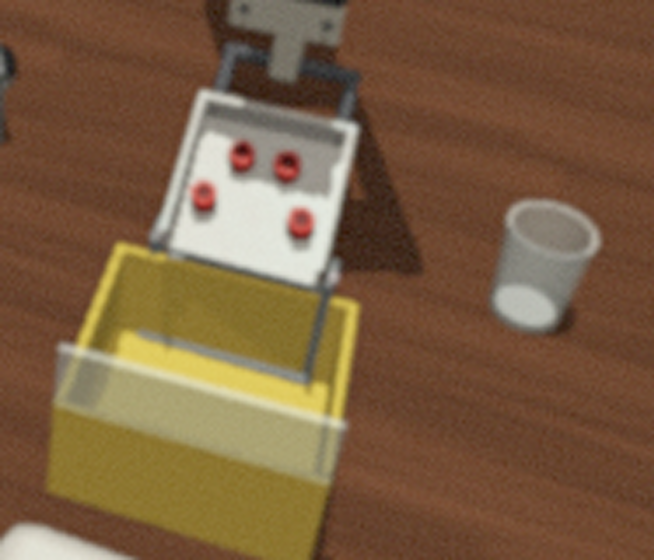

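At about 0.5 rad the caps still hold, around (242,157), (287,167), (203,197) and (300,222). The force shows my x is slightly too far forward, so I back off a little as I tilt further. From here I track the caps by colour.

```bash
cat >> h.py <<'E'
def caps():
    import cv2
    im=read_camera("scene").astype(int)[150:350,260:447]
    m=((im[...,0]>110)&(im[...,1]<70)&(im[...,2]<80)).astype(np.uint8)
    n,_,st,c=cv2.connectedComponentsWithStats(m)
    return [(round(c[i][0]+260,1),round(c[i][1]+150,1),int(st[i,4])) for i in range(1,n) if st[i,4]>4]
E
python3 -m handwheel '[[0.15,0.01,0.67,0,1],[0,0,0,0,1]]'; python3 -c "from h import *;print(caps())"; python3 -m handwheel '[[0.4,0.01,0.63,0,1],[0,0,0,0,1],[0,0,0,0,1]]'; python3 -c "from h import *;print(caps())"
```

```text
t: 5.48
tool_pos: [0.5324, 0.2716, 0.3704]
orientation: [2.181, 2.258, 0.004]
force: [1.0, -0.7, -1.6]
opening: 0.0114
gripper_force: 10.0
[(np.float64(329.7), np.float64(213.3), 6), (np.float64(341.3), np.float64(216.2), 10), (np.float64(328.0), np.float64(218.4), 8), (np.float64(340.8), np.float64(221.2), 9), (np.float64(317.5), np.float64(229.5), 8), (np.float64(345.0), np.float64(237.4), 8)]
t: 5.9
tool_pos: [0.5359, 0.2717, 0.3749]
orientation: [2.182, 2.259, 0.001]
force: [5.2, -1.1, -5.6]
opening: 0.0116
gripper_force: 10.0
[(np.float64(322.8), np.float64(234.0), 10), (np.float64(322.5), np.float64(237.5), 8), (np.float64(336.3), np.float64(237.4), 10), (np.float64(335.7), np.float64(241.4), 7), (np.float64(311.6), np.float64(250.4), 42), (np.float64(339.0), np.float64(260.6), 41)]
```

The caps are sliding. I hold and track them.

```bash
python3 -m handwheel '[[0,0,0,0,1],[0,0,0,0,1],[0,0,0,0,1]]'
python3 - <<'E'
from h import *
import cv2
print(caps())
im=read_camera("scene")[:,:,::-1]
cv2.imwrite("pics/s4.png",cv2.resize(im[170:330,260:447],None,fx=3.5,fy=3.5,interpolation=cv2.INTER_CUBIC))
E
```

```text
t: 6.32
tool_pos: [0.5357, 0.2718, 0.3747]
orientation: [2.182, 2.259, 0.0]
force: [5.6, -1.3, -4.0]
opening: 0.0119
gripper_force: 10.0
[]
```

View pics/s4.png

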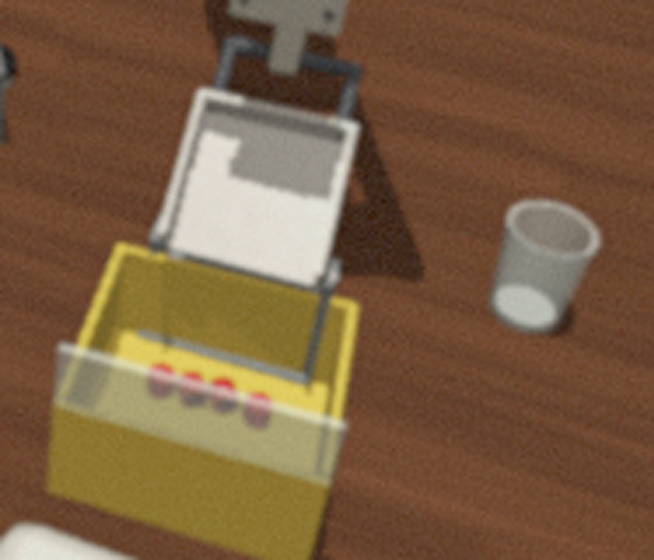

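All four caps lie in the bin, at (160,380), (192,388), (222,393) and (256,408). Now I lower the tray.

```bash
python3 -m handwheel '[[-0.45,0,-0.63,0,1],[-0.46,-0.01,-0.67,0,1],[-0.75,-0.02,-1.38,0,1],[-0.62,-0.02,-1.47,0,1],[-0.46,-0.02,-1.52,0,1],[-0.3,-0.01,-1.5,0,1],[-0.15,0,-1.5,0,1],[0,0,0,0,1],[0,0,0,0,1]]'
```

```text
t: 7.55
tool_pos: [0.5038, 0.2714, 0.2881]
orientation: [2.182, 2.26, 0.003]
force: [6.2, 0.6, -2.0]
opening: 0.0116
gripper_force: 10.0
```

```bash
python3 -m handwheel '[[0,0,0,0,0.62],[0,0,0,0,0.62],[0,0,0,0,0.62],[0,0,3.5,0,0.62],[0,0,4,0,0.62],[0,0,4,0,0.5],[-0.6,-5.5,0,0,0.5],[-0.6,-5.5,0,0,0.5],[-0.6,-5.5,0,0,0.5],[-0.6,-5.5,0,0,0.5]]'; python3 -m handwheel '[[-0.6,-5.4,0,0,0.5],[0,0,0,0,0.5],[0,0,0,0,0.5]]'
python3 - <<'E'
from h import *
import cv2
c=get_calibration("wrist");im=read_camera("wrist")[:,:,::-1].copy()
s=read_camera("scene")[:,:,::-1]
cv2.imwrite("pics/w2raw.png",im)
print(proj("wrist",(.474,-.003,.154),c),proj("wrist",(.474,-.003,.08),c),c)
m=np.zeros((600,800,3),np.uint8);m[:384,:512]=im
m[:,512:]=cv2.resize(s[190:290,310:358],(288,600));cv2.imwrite("pics/w2.png",m)
E
```

```text
t: 8.8
tool_pos: [0.479, 0.0497, 0.4033]
orientation: [2.182, 2.261, 0.0]
force: [-0.0, -0.8, 0.6]
opening: 0.0463
gripper_force: 0.0
t: 9.18
tool_pos: [0.4736, -0.0027, 0.4033]
orientation: [-2.183, -2.259, -0.001]
force: [0.0, 0.9, 0.3]
opening: 0.0466
gripper_force: 0.0
(np.float64(259.15420612087223), np.float64(195.2486902878244)) (np.float64(259.04409862396636), np.float64(175.0384504656443)) {'fovy': 65.96219400848658, 'cx': 258.83699825370354, 'cy': 184.3785604670057, 'pose': array([[ 9.99450354e-01,  3.19464219e-02,  8.85528214e-03,
         4.71339939e-01],
       [ 3.31468162e-02, -9.67263771e-01, -2.51599059e-01,
         6.57989992e-02],
       [ 5.27703890e-04,  2.51754293e-01, -9.67791040e-01,
         3.83698787e-01],
       [ 0.00000000e+00,  0.00000000e+00,  0.00000000e+00,
         1.00000000e+00]])}
```

View pics/w2.png

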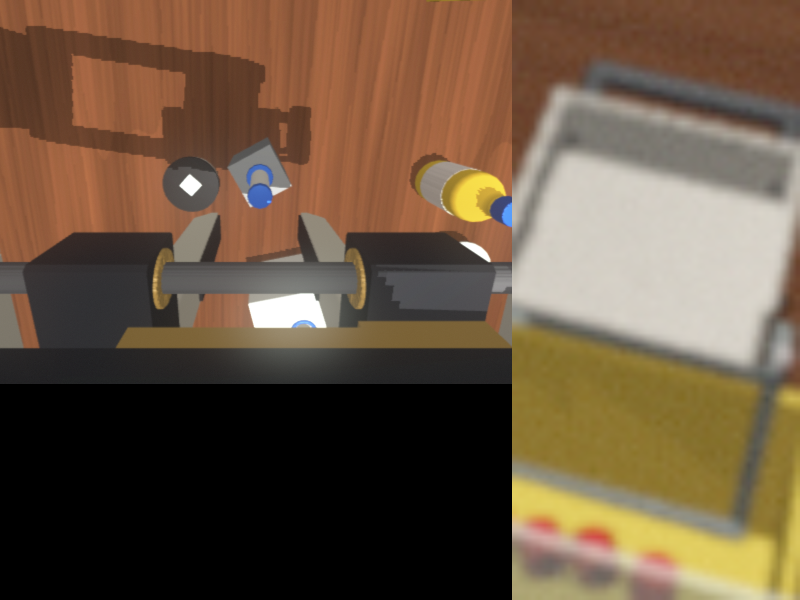

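The tray is back level. The stylus knob at (260,196) is within 1 px of my projection, so I descend and grip.

```bash
python3 -m handwheel '[[0.05,-0.05,-4,0,0.5],[0,0,-4,0,0.5],[0,0,-3.8,0,0.5],[0,0,0,0,0.5],[0,0,0,0,1],[0,0,0,0,1],[0,0,0,0,1],[0,0,0,0,1]]' 40
```

```text
t: 10.28
tool_pos: [0.4747, -0.0035, 0.2867]
orientation: [2.181, 2.258, 0.002]
force: [-0.9, -0.0, 6.4]
opening: 0.0196
gripper_force: 40.0
```

```bash
python3 -m handwheel '[[0,0,2,0,1],[0,0,3,0,1],[0,0,3,0,1],[0,0,3,0,1],[0,0,1,0,1],[0,0,0,0,1],[0,0,0,0,1]]'
python3 - <<'E'
from h import *
import cv2
s=read_camera("scene")[:,:,::-1]; st=readout.read_state();print(st)
p=st["tool_pos"]; g=p-[0,0,.167]; print("proj grip,tip",proj("scene",g),proj("scene",g-[0,0,.108]))
cv2.imwrite("pics/s5raw.png",s)
u,v=map(int,proj("scene",g-[0,0,.05])); print(u,v)
cv2.imwrite("pics/s5.png",cv2.resize(s[v-50:v+50,u-50:u+50],(600,600),interpolation=cv2.INTER_CUBIC))
E
```

```text
t: 11.15
tool_pos: [0.4738, -0.0034, 0.4037]
orientation: [-2.181, -2.259, 0.002]
force: [0.3, -0.5, -0.9]
opening: 0.0199
gripper_force: 40.0
{'t': 11.2, 'q': array([-1.15454212e-01, -2.15731742e-01,  1.82658112e+00,  4.36073512e-07,
        1.53330628e+00, -1.50355689e-01]), 'dq': array([ 0.00141579,  0.0007688 , -0.00184475,  0.00188468,  0.00360765,
       -0.00089487]), 'joint_torque': array([-3.72828887e-03, -3.87798715e+01, -4.99590147e+01,  7.55789573e-02,
        2.10436952e-02,  1.63480686e-04]), 'tool_pos': array([ 0.47375129, -0.00339768,  0.40357787]), 'orientation': array([-2.18092391, -2.25840124,  0.00244231]), 'force': array([-0.61634509,  0.42352658, -0.68075793]), 'wrist_torque': array([ 0.00522039, -0.08229901, -0.06241639]), 'gripper_force': 39.999797344207764, 'opening': 0.01908211442354584}
proj grip,tip (np.float64(252.54542130150384), np.float64(140.75989065160923)) (np.float64(251.82988091156253), np.float64(172.71218676401384))
252 156
```

View pics/s5.png

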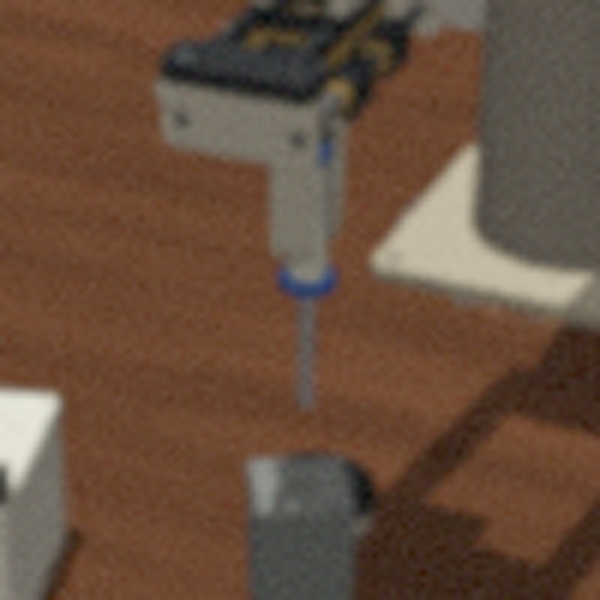

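The stylus is held upright with its tip clear of the holder: tip at (305,407) in the crop, about 1 px from the prediction. I carry it over the red-ringed port.

```bash
python3 -m handwheel '[[0.5,-4,0,0,1],[0.84,-6.1,0,0,1],[0.84,-6.1,0,0,1],[0.84,-6.1,0,0,1],[0.84,-6.1,0,0,1],[0.84,-6.1,0,0,1],[0,-1,0,0,1],[0,0,0,0,1],[0,0,0,0,1],[0,0,0,0,1]]'
python3 - <<'E'
from h import *
import cv2
c=get_calibration("wrist");im=read_camera("wrist")[:,:,::-1].copy()
t=read_camera("top")[:,:,::-1].copy();s=read_camera("scene")[:,:,::-1].copy()
p=readout.read_state()["tool_pos"];tip=p-[0,0,.275];P=(.5207,-.3584,.09)
print("tip",tip,proj("wrist",tip,c),"port",proj("wrist",P,c))
print("scene tip",proj("scene",tip),"port",proj("scene",P))
cv2.imwrite("pics/w3raw.png",im);cv2.imwrite("pics/s6raw.png",s)
u,v=map(int,proj("scene",P)); print(u,v)
m=np.zeros((600,800,3),np.uint8);m[:,:480]=cv2.resize(im[100:250,200:320],(480,600),interpolation=cv2.INTER_CUBIC)
m[:480,480:]=cv2.resize(s[v-40:v+20,u-20:u+20],(320,480),interpolation=cv2.INTER_CUBIC)
cv2.imwrite("pics/w3.png",m)
E
```

```text
t: 12.45
tool_pos: [0.5214, -0.357, 0.4056]
orientation: [2.18, 2.262, 0.0]
force: [-0.6, -0.2, -0.5]
opening: 0.0194
gripper_force: 40.0
tip [ 0.52132949 -0.35751611  0.13068979] (np.float64(258.46109852195497), np.float64(187.06766055323158)) port (np.float64(257.83418398903575), np.float64(177.5322922622472))
scene tip (np.float64(146.1786229190808), np.float64(154.9209631262571)) port (np.float64(147.86503574594047), np.float64(165.5649640261563))
147 165
```

View pics/w3.png

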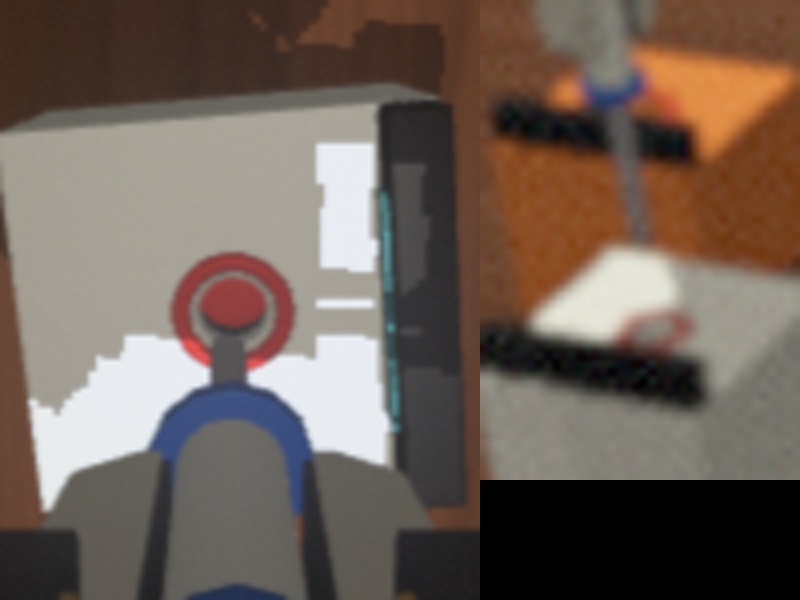

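In the wrist crop the ring centre is at (233,312) and the shaft end at about (229,347). Both agree with the projections within about 1 mm. I shift 1 mm in x and 1.5 mm in y, then go down in stages.

```bash
python3 -m handwheel '[[0.08,-0.15,0,0,1],[0,0,-3,0,1],[0,0,-2,0,1],[0,0,-1.2,0,1],[0,0,0,0,1],[0,0,0,0,1]]'; python3 -m handwheel '[[0,0,-0.6,0,1],[0,0,-0.3,0,1],[0,0,0,0,1]]';python3 -m handwheel '[[0,0,-0.3,0,1],[0,0,0,0,1]]'
```

```text
t: 13.35
tool_pos: [0.5221, -0.3601, 0.3442]
orientation: [2.181, 2.259, 0.0]
force: [-0.3, 0.1, -0.2]
opening: 0.0199
gripper_force: 40.0
t: 13.72
tool_pos: [0.522, -0.36, 0.3345]
orientation: [2.182, 2.26, 0.0]
force: [0.3, 0.2, 2.3]
opening: 0.0198
gripper_force: 40.0
t: 13.98
tool_pos: [0.522, -0.36, 0.3315]
orientation: [2.182, 2.26, 0.0]
force: [0.2, 0.1, 3.5]
opening: 0.0193
gripper_force: 40.0
```

```bash
python3 -m handwheel '[[0,0,-0.25,0,1],[0,0,0,0,1],[0,0,0,0,1]]'; python3 -m handwheel '[[0,0,-0.15,0,1],[0,0,0,0,1],[0,0,0,0,1]]';python3 -m handwheel '[[0,0,-0.1,0,1],[0,0,0,0,1],[0,0,0,0,1]]'
```

```text
t: 14.35
tool_pos: [0.5223, -0.3603, 0.3304]
orientation: [2.18, 2.258, 0.0]
force: [-0.1, -0.4, 8.9]
opening: 0.0195
gripper_force: 40.0
t: 14.72
tool_pos: [0.5225, -0.3605, 0.3302]
orientation: [2.179, 2.257, 0.0]
force: [-1.3, 1.1, 15.1]
opening: 0.0195
gripper_force: 40.0
t: 15.1
tool_pos: [0.5226, -0.3607, 0.3301]
orientation: [2.178, 2.256, 0.0]
force: [-1.4, 1.6, 18.3]
opening: 0.0195
gripper_force: 40.0
```

The button is at its hard stop: it took about 6 mm of travel from first contact, and the force then climbed steeply to 18 N without moving further. I let it settle and hand in.

```bash
python3 -m handwheel '[[0,0,0,0,1],[0,0,0,0,1],[0,0,0,0,1],[0,0,0,0,1]]' && python3 -c "from plant import job;print(job.close_job())"
```

```text
t: 15.6
tool_pos: [0.5226, -0.3607, 0.3301]
orientation: [2.178, 2.256, 0.0]
force: [-1.4, 0.4, 17.9]
opening: 0.0199
gripper_force: 40.0
the job is handed in; nothing more can be done
None
```

I handed in the job at 15.6 s: the four caps are in the bin, the tray is back down level, and the gripped stylus is holding the red-ringed module's button down on its stop (about 18 N).

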